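Hang the date stamp on the spring balancer

TASK

Take the balancer's hook by its yellow grip, pull it down against its spring and snap it onto the wire bail of the date stamp that stands in its dock, using only light force on the stamp and not touching the stamp with the gripper. Then let the hook rise under control, without letting it fly up, until it is fully home at the top with the stamp hanging from it, clear of the dock and still, with the hook's gate shut; let go, and leave the other things on the desk alone.

Things in the scene. Friction and masses are not known exactly. Their poses are not given: they have to be found in the camera images.
- hook: balancer's gated hook, 7 mm steel wire. Origin: its seat, where a hung bar's centre lies, some 195 mm above the desk when fully up; z up, mouth opens to -x. Hook frame: bow's underside z -9 mm, bill end x -14.5 (outside -18), bill top z 12; back of bow x 12 inside, 19 outside; head's underside z 43: a bar enters between z 12 and 43. Boom at z 65 to 85, flange (26 mm wide) 87 to 92.
- hook_grip (a point): centre of the hook's yellow grip, a square upright block 18 x 18 x 40 mm, sides along the hook's x and y, 112 mm above the hook's origin, free from above and on all sides. Held by it, the hook turns with it (+-2 rad about its vertical spindle, relative to the boom).
- hook_mouth (a point): point in the hook's mouth, 20 mm above and 14.5 mm to -x of the hook's origin: a good level for a bar to enter. A bar pressed in at this level opens the gate and comes to bear hard (gate jammed between bar and bow) at about hook x = +2 mm; as the hook then rises, the bar slides off the gate's end down to the seat and the gate shuts behind it.
- carriage (a joint): how far the hook is pulled down from its top stop (m): 0 fully up, 0.15 at the lower stop. The spring pulls up with about 9 N at the top and 14 N at the bottom of the travel.
- gate (a joint): angle of the hook's brass gate (rad): 0 shut; it opens inward (its end toward the back of the bow) to at most 0.85 and springs shut by itself. 29 mm long, 3.6 mm thick, hinged in the hook frame at x -9 mm, z 39 mm; a bar pressing on it opens it with 1 to 2.5 N.
- stand: balancer's stand, fixed: base 110 x 100 x 12 mm, 20 mm column, blue spring housing of 54 mm diameter on top, up to 332 mm. Origin: centre of the base's underside, on the column's axis. The boom swivels on the column (+-1.2 rad from the stand's -x) and telescopes, so the hook can be led sideways with under 1 N of friction, 120 to 240 mm from the column's axis.
- dock: grey open dock for the stamp, fixed: 76 x 62 mm (foot 96 x 70 mm), 34 mm high, pocket floor 7 mm above the desk, about 1.2 mm clearance round the stamp. Origin: centre of the underside. Same yaw as the stamp.
- stamp: red and black self-inking date stamp, 0.34 to 0.50 kg, standing loose in the dock. Origin: centre of its underside; z up. Base 60 (x) x 46 (y) x 26 mm, red housing 50 x 38 mm up to 50 mm, wire bail on top. Pushed sideways at the bail with more than about 1.5 N it rocks a little in the dock; more than 9 N between hook and stamp is too much.
- bail_axis (a point): middle of the bail's hinge axis in the stamp, 46 mm above its underside, axis along the stamp's y. The bail is a U of 5 mm wire; its top bar (along y, straight for +-17 mm, legs at +-21) has its centre 42 mm from this axis. It leans up to 0.5 rad to the stamp's +x or -x, by an amount not reported (bar up to 20 mm off the middle, 37 to 42 mm above the axis); stiff: pushed lightly it keeps its lean.
- mouse_main: black computer mouse, 108 x 57 x 38 mm, a bystander; origin at the centre of its underside.
- stapler: black stapler, 135 x 36 x 50 mm, a bystander; origin at the centre of its underside.
- mug_red: red mug, 84 x 123 x 91 mm, a bystander; origin at the centre of its underside.
- pen_red: red pen, 142 mm long, a bystander; origin at the centre of its underside.
- clips_box: small red box, 45 x 70 x 20 mm, a bystander; origin at the centre of its underside.
Mind the look-alikes: they are no part of the job. What is shaped like the stamp but green is not meant. What is shaped like the dock but green is not meant.

How it is judged:
By the outcome, as a careful person would: the job done as asked, in the order asked, and still so for the second after the job is handed in, with the robot touching nothing.
It also fails if it takes over 51 s, if anything falls off the work surface, if the arm or the gripper's body presses on something with over 40 N, if the wrist force passes 120 N, or if a joint passes its speed limit or range.

ROBOT

A 7-joint arm with a two-finger parallel gripper is mounted at the origin on a cart in front of the work surface, level with it; the furniture and walls round the work are solid. World frame = base frame: x ahead of the robot, y to its left, z up, the work surface at z = 0. Lengths are in m, angles in rad, forces in N, time in s.
With the tool pointing down it reaches from about 0.425 to 0.95 m from the base axis. Payload 4.7 kg.
Tool frame: the origin (TCP) lies between the finger pads; the fingertips stand 25 mm ahead of it and the grasp point (between the pads) lies 6 mm ahead of it; z points along the fingers, y is the line along which they close (so a half turn about z gives the same grasp; the last joint's range is limited). The gripper opens to 85 mm and grips with 20 to 120 N. Pads are 22 mm wide; open, the fingers measure 114 mm over their backs; the gripper's body (76 mm by 85 mm) begins 54 mm behind the grasp point. The pads swing forward as they close: fully open they stand 13 mm farther back than shut.
Start: joints at [1.093, 0.469, -0.049, 1.532, 0.024, 1.141, -0.082], TCP at [0.293, -0.608, 0.256] pointing down, gripper open.
Joint ranges: [-2.59, 2.59], [-0.33, 1.99], [-1.39, 1.29], [0.1, 2.45], [-1.04, 4.18], [0.21, 1.99], [-2.66, 2.66]. Speed limits (rad/s): [2.57, 2.57, 3.14, 3.14, 3.14, 3.14, 3.14].

INTERFACE

Orientations are given as a 3x3 rotation matrix whose columns are the frame's x, y, z axes.
In Python, from rig import * gives the robot as it stands. Calls block until the motion is done:
- movep(position, orientation): joint-space move of the TCP to a pose.
- move_l(position, attitude=None, feed=0.15, until_force=None): straight line of the TCP; attitude=None keeps the orientation; feed is the mean speed in m/s. With until_force (N) it stops when the force on the tool has changed by that much, and returns True; else False.
- move_joints(angles): joint-space move.
- command_gripper(opening, newtons=None): finger opening in m; newtons is the grip in N (None keeps the last); returns when the fingers have stopped.
- sleep(seconds).
- inverse_kinematics(position, orientation): joint angles nearest the present ones, or None.
- sense(): the state.
- camera(name): name is "side" or "top"; returns (picture, depth): 420x560x3 uint8, red, green, blue; 420x560 float32, m along the optical axis (not along the pixel's ray), 0 where there is no reading.
- camera_params(name): a dict with "K" (3x3 intrinsics, pixels), "position" and "rotation" of the camera in the world. Camera axes: x right, y down, z forward; pixel columns grow to the right and rows downward; lengths in m; the calibration is good to about 2 mm. A picture is of the moment at which its call begins. camera_params takes no time and is no camera call.
A pose or a line that the arm cannot do raises Unreachable and nothing moves.
- finish_job(): hands the job in; it is judged then, once.
The state is a dict: "time_s": time; "joint_pos": joint angles; "qd": joint speeds; "joint_efforts": joint torques, N m; "position": TCP position; "tcp_rot": TCP orientation; "wrist_force": force on the tool from outside, world axes, zero at the start; "ft_torque": the same for the moment, N m; "finger_gap": finger opening in m; "gripper_force": force on a finger pad.
Only numpy, scipy, OpenCV 4.12 (cv2) and the standard library are available. Lean on these libraries where they do the work, as an engineer would, in place of code of your own. Each camera call takes 0.05 s, during which the arm holds its last target. There are 200 camera calls.

## Working session

There is one attempt and no reset: what is moved stays moved. The work goes in short steps, each a Python script; the robot and the scene stay as the last script left them, time stands still between calls to the robot, and variables do not carry over. Pictures are saved under pics/ and viewed, at most 10 in all, crops included, and the job is handed in when it is done.

```bash
mkdir -p pics; ls; cat > h.py <<'E'
from rig import *
import numpy as np, cv2
def snap(n):
    im,d=camera(n); np.savez(f'{n}.npz',im=im,d=d); return im,d
def pts(n,d):
    p=camera_params(n);K=p['K'];v,u=np.mgrid[:d.shape[0],:d.shape[1]]
    c=np.stack([(u-K[0][2])/K[0][0]*d,(v-K[1][2])/K[1][1]*d,d],-1)
    return c@np.array(p['rotation']).T+np.array(p['position'])
E
python3 - <<'E'
from h import *
for n in ['side','top']:
    im,d=snap(n); cv2.imwrite(f'pics/{n}0.png',im[:,:,::-1]); p=camera_params(n); print(n,p)
s=sense();print(s['time_s'],s['tcp_rot'],s['wrist_force'],s['finger_gap'])
E
```

```text
pics
side {'K': array([[460.97048184,   0.        , 287.39295491],
       [  0.        , 460.97048184, 207.56848627],
       [  0.        ,   0.        ,   1.        ]]), 'position': array([ 0.00243132, -0.92070393,  0.56307457]), 'rotation': array([[ 0.87590826, -0.16353931,  0.45391586],
       [-0.48246493, -0.29004586,  0.82649924],
       [-0.0035087 , -0.942936  , -0.33295555]])}
top {'K': array([[401.72892665,   0.        , 275.32098578],
       [  0.        , 401.72892665, 212.86199645],
       [  0.        ,   0.        ,   1.        ]]), 'position': array([0.31073818, 0.01930483, 1.31817211]), 'rotation': array([[ 1.56994619e-02, -9.81256261e-01,  1.92066857e-01],
       [-9.99876576e-01, -1.55224198e-02,  2.42651247e-03],
       [ 6.00311833e-04, -1.92081246e-01, -9.81378844e-01]])}
0.1 [[ 9.00956481e-01  4.33908734e-01 -7.94111814e-04]
 [ 4.33909460e-01 -9.00955073e-01  1.59269182e-03]
 [-2.43761780e-05 -1.77951864e-03 -9.99998416e-01]] [-0.24839507  0.39445792  0.27877279] 0.08526258974259733
```

View pics/side0.png

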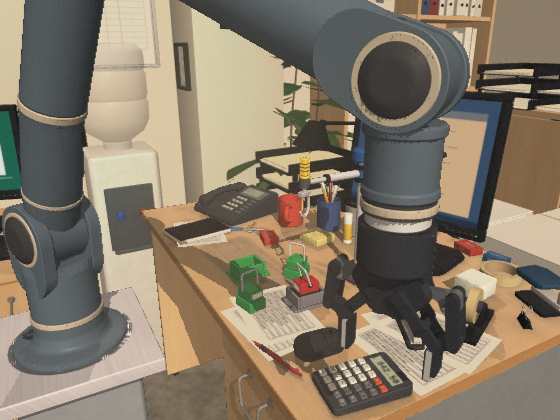

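View pics/top0.png

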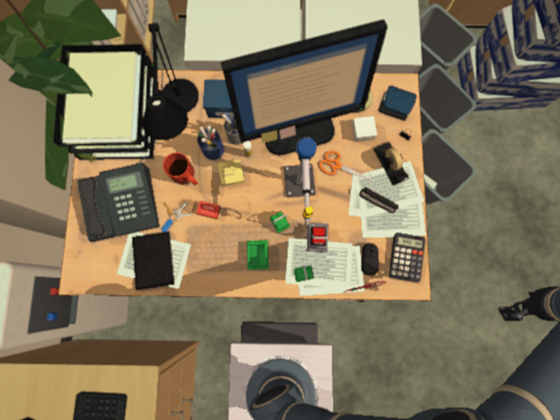

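Candidates: stamp – red on grey dock, top (318,235)/side (304,285); look-alikes are green stamps at top (280,221), (304,272) and a green dock at (258,255). Yellow grip: top (308,211), side (305,165). Yellow notes at (232,173) aren't it. I choose the red stamp in the grey dock and will check it in a crop.

```bash
python3 - <<'E'
from h import *
out=[]
for n,(x0,y0,x1,y1) in dict(side=(250,140,380,330),top=(255,130,355,290)).items():
    z=np.load(n+'.npz');im,d=z['im'],z['d'];P=pts(n,d)
    c=cv2.resize(im[y0:y1,x0:x1],None,fx=590/(y1-y0),fy=590/(y1-y0),interpolation=cv2.INTER_CUBIC);out.append(c[:590])
    hsv=cv2.cvtColor(im,cv2.COLOR_RGB2HSV);H,S,V=[hsv[...,i].astype(int) for i in range(3)]
    for nm,m in dict(yel=(H>20)&(H<32)&(S>170)&(V>120),red=((H<6)|(H>174))&(S>150)&(V>70),blue=(H>100)&(H<120)&(S>120)).items():
        k,l,st,ce=cv2.connectedComponentsWithStats((m).astype(np.uint8))
        for i in range(1,k):
            if st[i,4]>12 and x0<ce[i][0]<x1 and y0<ce[i][1]<y1:
                q=P[(l==i)&(d>0)]
                print(n,nm,st[i],ce[i].round(1),np.median(q,0).round(3),np.percentile(q,5,0).round(3),np.percentile(q,95,0).round(3))
w=[cv2.copyMakeBorder(o,0,590-o.shape[0],0,6,cv2.BORDER_CONSTANT) for o in out]
f=np.hstack(w);print(f.shape);cv2.imwrite('pics/crop1.png',f[:, :800,::-1])
E
```

```text
side yel [304 159   5   5  17] [306.2 161.1] [ 0.516 -0.072  0.322] [ 0.511 -0.074  0.318] [ 0.523 -0.068  0.325]
side yel [303 171   7   5  17] [306.1 173.1] [ 0.517 -0.071  0.293] [ 0.51  -0.073  0.291] [ 0.524 -0.069  0.297]
side red [329 192   3   9  15] [329.8 195.5] [0.785 0.226 0.115] [0.781 0.221 0.101] [0.787 0.23  0.125]
side red [279 194  23  33 586] [290.2 209.4] [0.694 0.305 0.063] [0.657 0.283 0.009] [0.734 0.379 0.087]
side red [260 231  19  14 128] [267.9 238.2] [0.564 0.217 0.018] [0.55  0.207 0.003] [0.584 0.272 0.021]
side red [268 230   7   5  15] [271.5 231.5] [0.594 0.26  0.019] [0.588 0.242 0.017] [0.6   0.275 0.021]
side red [294 275  25  20 279] [306.7 284.5] [ 0.485 -0.133  0.053] [ 0.468 -0.137  0.035] [ 0.511 -0.105  0.057]
side blue [355 146   9  16 102] [360.  152.8] [ 0.665 -0.07   0.325] [ 0.66  -0.078  0.307] [ 0.683 -0.044  0.332]
side blue [359 170   4   8  23] [360.8 173.7] [ 0.671 -0.07   0.271] [ 0.667 -0.072  0.263] [ 0.674 -0.067  0.278]
top yel [304 206   9  12  76] [308.  211.8] [ 0.511 -0.062  0.323] [ 0.505 -0.071  0.284] [ 0.521 -0.053  0.328]
top red [313 227  12   9 101] [318.4 231.2] [ 0.501 -0.114  0.056] [ 0.489 -0.133  0.052] [ 0.513 -0.098  0.059]
top red [312 239  13   5  54] [318.  240.7] [ 0.47  -0.114  0.055] [ 0.466 -0.133  0.035] [ 0.476 -0.097  0.06 ]
top blue [297 138  19  21 308] [305.9 147.6] [ 0.678 -0.055  0.33 ] [ 0.658 -0.073  0.319] [ 0.7   -0.035  0.334]
(590, 785, 3)
```

View pics/crop1.png

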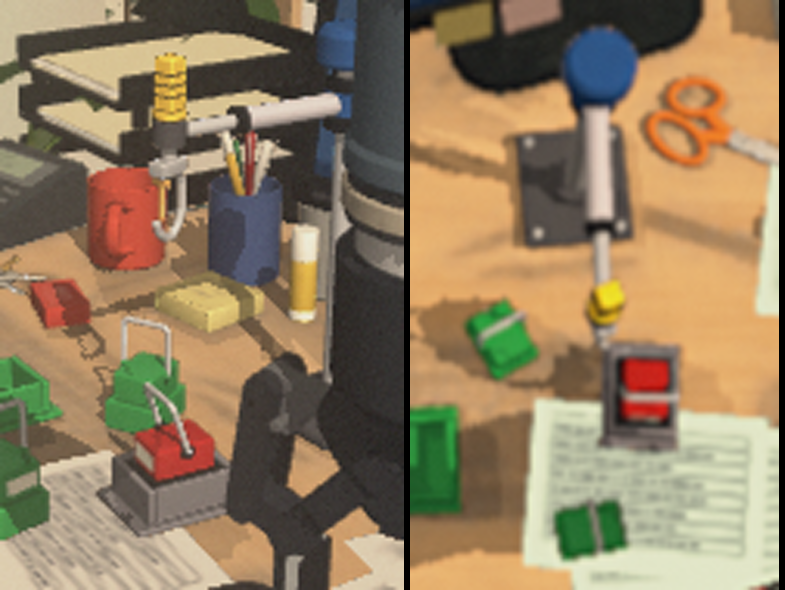

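The crop confirms it: a red stamp in the grey dock with its bail leaning, the yellow grip above it and its hook mouth facing the robot. Next I measure the bail bar, dock yaw and hook yaw.

```bash
python3 - <<'E'
from h import *
for n in ['side','top']:
    z=np.load(n+'.npz');im,d=z['im'],z['d'];P=pts(n,d);X,Y,Z=P[...,0],P[...,1],P[...,2];ok=d>0
    def rep(nm,m,f=None):
        q=P[m&ok]; 
        if len(q)==0: print(n,nm,0);return
        r=cv2.minAreaRect(q[:,:2].astype(np.float32)*1000)
        print(n,nm,len(q),'mean',q.mean(0).round(4),'min',q.min(0).round(3),'max',q.max(0).round(3),'rect',np.round(r[0],1),np.round(r[1],1),round(r[2],1))
    box=(X>.42)&(X<.545)&(Y>-.17)&(Y<-.06)
    bar=box&(Z>.072)&(Z<.11); rep('bar',bar)
    for p in P[bar&ok]: print('  ',p.round(3),end='')
    print()
    rep('redtop',box&(Z>.05)&(Z<.062)); rep('dockrim',box&(Z>.030)&(Z<.038)); rep('foot+',box&(Z>.004)&(Z<.012))
    rep('grip',(abs(X-.513)<.03)&(abs(Y+.065)<.03)&(Z>.287)&(Z<.34))
    rep('griptop',(abs(X-.513)<.03)&(abs(Y+.065)<.03)&(Z>.318)&(Z<.34))
    rep('hook',(abs(X-.505)<.05)&(abs(Y+.065)<.03)&(Z>.17)&(Z<.24))
    rep('boom',(X>.54)&(X<.65)&(abs(Y+.06)<.03)&(Z>.24)&(Z<.3))
    rep('base',(X>.59)&(X<.76)&(abs(Y+.055)<.07)&(Z>.008)&(Z<.018))
E
```

```text
side bar 58 mean [ 0.4791 -0.12    0.0865] min [ 0.475 -0.14   0.073] max [ 0.486 -0.093  0.095] rect [ 480.  -116.6] [46.9  9.9] 88.3
   [ 0.479 -0.098  0.093]   [ 0.481 -0.099  0.093]   [ 0.477 -0.097  0.09 ]   [ 0.476 -0.102  0.093]   [ 0.477 -0.105  0.094]   [ 0.479 -0.107  0.094]   [ 0.478 -0.094  0.086]   [ 0.479 -0.097  0.087]   [ 0.477 -0.106  0.092]   [ 0.476 -0.112  0.095]   [ 0.478 -0.112  0.094]   [ 0.478 -0.1    0.087]   [ 0.483 -0.096  0.083]   [ 0.476 -0.112  0.092]   [ 0.478 -0.114  0.093]   [ 0.477 -0.119  0.095]   [ 0.481 -0.095  0.081]   [ 0.481 -0.099  0.083]   [ 0.477 -0.115  0.091]   [ 0.475 -0.122  0.095]   [ 0.477 -0.124  0.095]   [ 0.482 -0.093  0.078]   [ 0.48  -0.1    0.081]   [ 0.486 -0.096  0.078]   [ 0.476 -0.121  0.092]   [ 0.475 -0.127  0.094]   [ 0.476 -0.129  0.095]   [ 0.479 -0.13   0.094]   [ 0.483 -0.095  0.075]   [ 0.483 -0.1    0.078]   [ 0.475 -0.126  0.091]   [ 0.475 -0.131  0.094]   [ 0.477 -0.132  0.093]   [ 0.48  -0.131  0.092]   [ 0.482 -0.098  0.074]   [ 0.483 -0.099  0.075]   [ 0.477 -0.132  0.091]   [ 0.477 -0.136  0.093]   [ 0.475 -0.1
[... 2725 characters left out ...]
84.9 -115.4] [103.6 121.1] 85.6
top grip 81 mean [ 0.5136 -0.0613  0.3169] min [ 0.505 -0.074  0.287] max [ 0.524 -0.05   0.332] rect [513.9 -61.5] [21.5 20.6] 24.0
top griptop 55 mean [ 0.515  -0.062   0.3255] min [ 0.505 -0.071  0.319] max [ 0.524 -0.053  0.332] rect [515.9 -62.4] [18.8 17.3] 25.0
top hook 11 mean [ 0.5084 -0.0637  0.2065] min [ 0.5  -0.07  0.19] max [ 0.533 -0.054  0.23 ] rect [515.4 -59.2] [35.7  8.3] 28.3
top boom 252 mean [ 0.5994 -0.0589  0.2769] min [ 0.54  -0.07   0.266] max [ 0.65  -0.049  0.284] rect [595.2 -58.6] [110.3  21.1] 2.3
top base 493 mean [ 0.6785 -0.0487  0.0117] min [ 0.624 -0.123  0.008] max [ 0.742 -0.004  0.018] rect [683.8 -68. ] [109.2 122.4] 6.0
```

```bash
cat >> h.py <<'E'
def R(deg):
    c,s=np.cos(np.radians(deg)),np.sin(np.radians(deg)); return np.array([[c,s,0],[s,-c,0],[0,0,-1.]])
def st(t=''):
    s=sense(); print(t,round(s['time_s'],2),s['position'].round(4),'F',s['wrist_force'].round(2),'T',s['ft_torque'].round(2),'gap',round(s['finger_gap'],4),round(s['gripper_force'],1),flush=True); return s
E
python3 - <<'E'
from h import *
p=sense()['position']
move_l([p[0],p[1],0.42],feed=.25)
G=[.5155,-.0635]
movep([*G,.40],R(27)); st('above')
move_l([*G,.317],feed=.12); st('down')
command_gripper(0.0,60); st('grip')
move_l([.528,-.1165,.317],R(-1),feed=.1); st('side')
im,d=snap('side'); cv2.imwrite('pics/s1.png',cv2.resize(im[130:320,230:430],None,fx=3,fy=3,interpolation=cv2.INTER_CUBIC)[:,:,::-1])
E
```

```text
above 3.02 [ 0.5156 -0.0649  0.3999] F [-0.55 -1.17  0.59] T [-0.02 -0.02 -0.  ] gap 0.0853 0.0
down 3.86 [ 0.516  -0.0635  0.3177] F [ 0.07 -0.03 -0.16] T [-0.01 -0.    0.04] gap 0.0854 0.0
grip 4.48 [ 0.5156 -0.0635  0.3172] F [0.04 0.39 0.31] T [0.   0.04 0.04] gap 0.0176 60.8
side 5.17 [ 0.528  -0.116   0.3171] F [-0.44  0.18  1.75] T [ 0.08 -0.01 -0.04] gap 0.0175 60.9
```

View pics/s1.png

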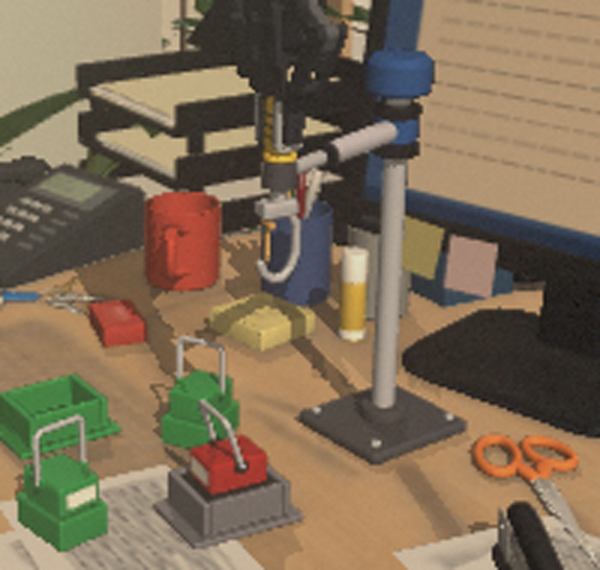

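The grip is held at crop (280,150), the hook has turned with its mouth facing left, and the stamp is undisturbed. Now I pull it down beside the bail and check the level.

```bash
python3 - <<'E'
from h import *
move_l([.528,-.1165,.1945],feed=.08); st('low')
im,d=snap('side'); P=pts('side',d);X,Y,Z=P[...,0],P[...,1],P[...,2];ok=d>0
hk=ok&(X>.498)&(X<.56)&(abs(Y+.1165)<.014)&(Z>.060)&(Z<.105);q=P[hk];print('hook',len(q),q.min(0).round(4),q.max(0).round(4),q.mean(0).round(4))
bow=q[q[:,2]<.072];print('bow',bow.mean(0).round(4),bow[:,2].min())
b=ok&(X>.465)&(X<.49)&(abs(Y+.1165)<.016)&(Z>.086)&(Z<.11);print('bar',P[b].mean(0).round(4),P[b].max(0).round(4))
cv2.imwrite('pics/s2.png',cv2.resize(im[200:320,250:390],None,fx=4,fy=4,interpolation=cv2.INTER_CUBIC)[:,:,::-1])
E
```

```text
low 6.91 [ 0.5306 -0.1161  0.1973] F [-0.19 -0.63 12.9 ] T [ 0.45 -0.27  0.02] gap 0.0177 59.5
hook 81 [ 0.5183 -0.1247  0.0712] [ 0.5521 -0.1154  0.1046] [ 0.536  -0.1201  0.0857]
bow [ 0.5353 -0.1205  0.0712] 0.07123755082082572
bar [ 0.4769 -0.1177  0.0932] [ 0.48   -0.1012  0.0955]
```

View pics/s2.png

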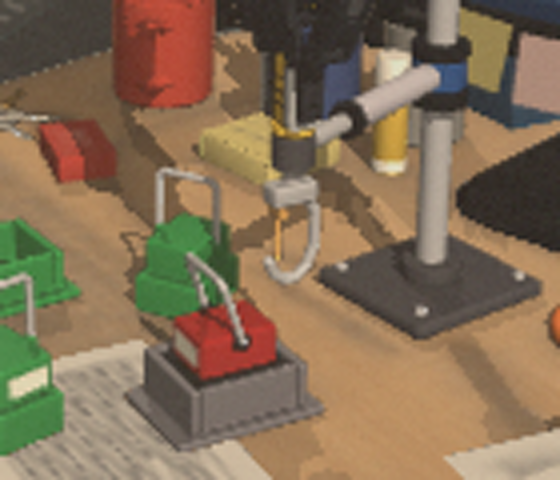

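The hook hangs at crop (290,230) with its mouth facing the bail bar at (205,265). The arm yields about 3 mm under the load, so I lower it a bit, approach, and press in by small steps while reading force.

```bash
python3 - <<'E'
from h import *
move_l([.528,-.1165,.1915],feed=.05)
move_l([.494,-.1165,.1915],feed=.05); sleep(.3)
F=[]
for i in range(5): F.append(sense()['wrist_force']); sleep(.03)
F0=np.mean(F,0); s=st('pre'); print(F0.round(2))
x=.494
while x>.466:
    x-=.0015; move_l([x,-.1165,.1915],feed=.02); sleep(.08)
    f=np.mean([sense()['wrist_force'] for _ in (0,1) if sleep(.02) is None],0)-F0
    print(round(x,4),sense()['position'].round(4),f.round(2),flush=True)
    if f[0]>3.5: break
st('in')
im,d=snap('side'); cv2.imwrite('pics/s3.png',cv2.resize(im[200:320,250:390],None,fx=4,fy=4,interpolation=cv2.INTER_CUBIC)[:,:,::-1])
E
```

```text
pre 8.51 [ 0.4969 -0.1162  0.1942] F [-0.32 -0.12 12.7 ] T [ 0.46 -0.41 -0.04] gap 0.0178 59.3
[-0.28  0.   13.16]
0.4925 [ 0.4955 -0.1162  0.1943] [nan nan nan]
0.491 [ 0.494  -0.1162  0.1943] [nan nan nan]
0.4895 [ 0.4925 -0.1162  0.1943] [nan nan nan]
0.488 [ 0.491  -0.1162  0.1943] [nan nan nan]
0.4865 [ 0.4894 -0.1163  0.1943] [nan nan nan]
0.485 [ 0.4879 -0.1162  0.1942] [nan nan nan]
0.4835 [ 0.4864 -0.1162  0.1942] [nan nan nan]
0.482 [ 0.4853 -0.1162  0.1943] [nan nan nan]
0.4805 [ 0.484  -0.1162  0.1944] [nan nan nan]
0.479 [ 0.4826 -0.1162  0.1944] [nan nan nan]
0.4775 [ 0.4812 -0.1162  0.1945] [nan nan nan]
0.476 [ 0.4797 -0.1162  0.1945] [nan nan nan]
0.4745 [ 0.4783 -0.1162  0.1946] [nan nan nan]
0.473 [ 0.4769 -0.1162  0.1946] [nan nan nan]
0.4715 [ 0.4754 -0.1161  0.1945] [nan nan nan]
0.47 [ 0.4739 -0.1162  0.1946] [nan nan nan]
0.4685 [ 0.4724 -0.1162  0.1946] [nan nan nan]
0.467 [ 0.471  -0.1162  0.1946] [nan nan nan]
0.4655 [ 0.4695 -0.1163  0.1946] [nan nan nan]
in 15.47 [ 0.4695 -0.1163  0.1946] F [ 0.4  -0.47 13.72] T [ 0.48 -0.78 -0.04] gap 0.0174 59.4
  return _methods._mean(a, axis=axis, dtype=dtype,
  ret = ret.dtype.type(ret / rcount)
```

View pics/s3.png

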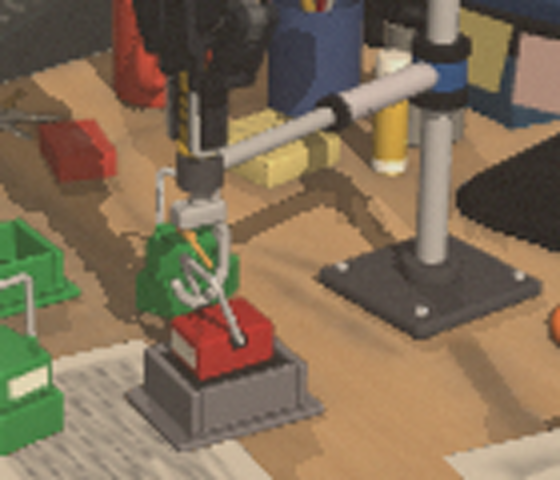

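My averaging was wrong (`sleep` returns a value, so the list was empty and the force stop did nothing). The final reading shows only about 1 N sideways, though. The picture shows the gate open inward and the bar inside the mouth at crop (195,270). I measure bar against hook before rising.

```bash
python3 - <<'E'
from h import *
F=[]
for i in range(8): F.append(sense()['wrist_force']); sleep(.02)
print('F',np.mean(F,0).round(2))
z=np.load('side.npz');d=z['d'];P=pts('side',d);X,Y,Z=P[...,0],P[...,1],P[...,2];ok=d>0
hb=ok&(X>.44)&(X<.51)&(Y>-.126)&(Y<-.112)&(Z>.066)&(Z<.115)
for p in P[hb]: print(p.round(3)*1000//1,end=' ')
print()
for a,b in ((-.142,-.127),(-.108,-.092)):
    m=ok&(X>.455)&(X<.50)&(Y>a)&(Y<b)&(Z>.086)&(Z<.105); q=P[m]; print('bar part',len(q),q.mean(0).round(4),q.max(0).round(4))
m=ok&(X>.44)&(X<.54)&(Y>-.15)&(Y<-.08)&(Z>.05)&(Z<.06);print('red',P[m].mean(0).round(4),P[m].min(0).round(4),P[m].max(0).round(4))
st()
E
```

```text
F [ 0.6  -0.2  13.49]
[ 493. -119.  114.] [ 487. -120.  113.] [ 488. -122.  113.] [ 491. -122.  113.] [ 487. -119.  110.] [ 487. -124.  112.] [ 491. -121.  110.] [ 469. -115.  110.] [ 469. -120.  112.] [ 486. -122.  109.] [ 489. -121.  108.] [ 491. -122.  108.] [ 471. -116.  108.] [ 471. -121.  110.] [ 486. -121.  106.] [ 488. -122.  106.] [ 491. -121.  105.] [ 471. -120.  107.] [ 473. -122.  107.] [ 487. -119.  103.] [ 488. -122.  104.] [ 492. -119.  102.] [ 474. -120.  104.] [ 478. -116.  101.] [ 486. -122.  102.] [ 489. -120.  100.] [ 492. -121.  100.] [ 474. -119.  101.] [ 477. -119.  100.] [ 485. -124.  100.] [ 489. -121.   98.] [ 492. -120.   97.] [ 478. -118.   97.] [ 478. -121.   98.] [ 487. -120.   96.] [ 489. -121.   96.] [ 490. -124.   97.] [ 472. -115.   95.] [ 474. -116.   94.] [ 477. -115.   93.] [ 480. -119.   94.] [ 485. -118.   93.] [ 486. -121.   94.] [ 489. -121.   93.] [ 492. -120.   92.] [ 472. -115.   92.] [ 472. -118.   93.] [ 473. -121.   95.] [ 474. -124.   96.] [ 485. -120.   91.] [ 485. -123.   93.] [ 488. -123.   92.] [ 472. -118.   91.] [ 471. -125.   94.
[... 604 characters left out ...]
460. -122.   81.] [ 463. -121.   80.] [ 465. -123.   80.] [ 470. -118.   77.] [ 471. -121.   77.] [ 474. -120.   76.] [ 476. -121.   76.] [ 479. -120.   75.] [ 462. -117.   76.] [ 462. -122.   78.] [ 467. -118.   75.] [ 467. -122.   77.] [ 471. -120.   75.] [ 473. -121.   74.] [ 477. -119.   73.] [ 478. -122.   74.] [ 465. -122.   75.] [ 467. -123.   74.] [ 471. -121.   72.] [ 473. -122.   73.] 
bar part 15 [ 0.4731 -0.1347  0.092 ] [ 0.4756 -0.1278  0.0965]
bar part 8 [ 0.4736 -0.1013  0.0927] [ 0.476  -0.0965  0.0965]
red [ 0.486  -0.1218  0.056 ] [ 0.4633 -0.1417  0.0502] [ 0.5139 -0.0966  0.0598]
 15.66 [ 0.4695 -0.1163  0.1947] F [ 1.99 -0.05 13.75] T [ 0.48 -0.81  0.05] gap 0.0177 59.4
```

Bar at hook x ≈ 0 and about 18 mm above the seat, gate open about 0.6 rad, bail pushed about 3.5 mm and so biased into the hook. I now rise slowly with force watched.

```bash
python3 - <<'E'
from h import *
def f():
    L=[]
    for i in range(4): L.append(sense()['wrist_force']); sleep(.015)
    return np.mean(L,0)
F0=f(); z=.1915; x=.4655
for i in range(14):
    z+=.002; x+=.0005 if i>=6 and i<10 else 0
    move_l([x,-.1165,z],feed=.03)
    g=f(); print(round(z,4),sense()['position'].round(4),(g-F0).round(2),flush=True)
    if g[2]-F0[2]<-6.5 or abs(g[0]-F0[0])>4: print('STOP');break
st()
im,d=snap('side'); cv2.imwrite('pics/s4.png',cv2.resize(im[190:320,250:390],None,fx=4,fy=4,interpolation=cv2.INTER_CUBIC)[:,:,::-1])
E
```

```text
0.1935 [ 0.4695 -0.1163  0.1966] [-0.49  0.14 -0.95]
0.1955 [ 0.4694 -0.1163  0.1987] [-1.11  0.64  0.78]
0.1975 [ 0.4692 -0.1163  0.2006] [-0.98  0.3   0.17]
0.1995 [ 0.469  -0.1163  0.2026] [-1.96  0.18  0.03]
0.2015 [ 0.4689 -0.1162  0.2048] [-2.33  0.06  2.34]
0.2035 [ 0.4687 -0.1163  0.2063] [-1.47  0.83 -0.43]
0.2055 [ 0.469  -0.1163  0.2082] [-1.67  0.47 -1.23]
0.2075 [ 0.4695 -0.1163  0.2102] [-1.34 -0.1  -1.72]
0.2095 [ 0.4699 -0.1163  0.2122] [-2.15  0.45 -1.49]
0.2115 [ 0.4702 -0.1163  0.214 ] [-1.48  0.37 -2.6 ]
0.2135 [ 0.4699 -0.1162  0.2154] [-1.4   0.06 -5.42]
0.2155 [ 0.4697 -0.1162  0.2173] [-1.64  0.23 -6.1 ]
0.2175 [ 0.4697 -0.1162  0.2192] [-1.59  0.16 -6.34]
0.2195 [ 0.4696 -0.1162  0.2212] [-1.39 -0.09 -6.48]
 20.16 [ 0.4696 -0.1162  0.2212] F [-0.06 -0.4   7.68] T [ 0.38 -0.58  0.04] gap 0.0173 58.6
```

View pics/s4.png

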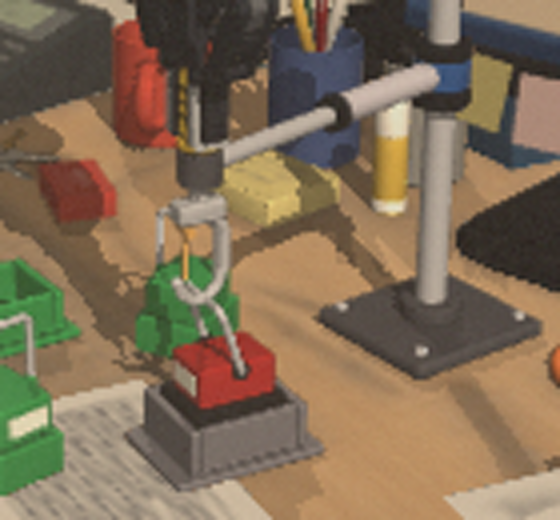

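The hook is on: gate shut at crop (185,250), the bar seated, the stamp lifting from the dock (Fz down about 5 N beyond the spring's change). I rise slowly to the top.

```bash
python3 - <<'E'
from h import *
x=.4675
move_l([x,-.1165,.26],feed=.04); st()
move_l([x,-.1165,.311],feed=.06); sleep(.2); st('near top')
z=.311
while z<.324:
    z+=.001; move_l([x,-.1165,z],feed=.03); sleep(.1)
    s=st()
    if s['wrist_force'][2]<-1.5: break
sleep(.5)
im,d=snap('side'); cv2.imwrite('pics/s5.png',cv2.resize(im[120:310,230:400],None,fx=3,fy=3,interpolation=cv2.INTER_CUBIC)[:,:,::-1]); st()
E
```

```text
21.38 [ 0.469  -0.1162  0.2614] F [-0.39 -0.14  6.17] T [ 0.32 -0.51  0.01] gap 0.017 58.5
near top 22.57 [ 0.4673 -0.1166  0.3107] F [-0.18 -0.71  4.69] T [ 0.24 -0.52 -0.01] gap 0.0174 58.3
 22.93 [ 0.4673 -0.1165  0.3118] F [-0.57  0.25  2.66] T [ 0.26 -0.4  -0.01] gap 0.017 58.3
 23.27 [ 0.4675 -0.1165  0.313 ] F [-0.28 -0.07  3.3 ] T [ 0.27 -0.39  0.01] gap 0.0178 58.3
 23.62 [ 0.4673 -0.1165  0.3137] F [-0.81  0.57  1.6 ] T [ 0.17 -0.35  0.01] gap 0.0173 58.4
 23.98 [ 0.4671 -0.1165  0.3146] F [-0.24  0.24 -0.76] T [ 0.08 -0.12  0.  ] gap 0.0173 58.4
 24.32 [ 0.467  -0.1165  0.3155] F [-0.63  0.17 -2.74] T [0.02 0.02 0.01] gap 0.0173 58.5
 24.88 [ 0.4673 -0.1165  0.3158] F [ 0.08 -0.15 -3.86] T [0.05 0.2  0.01] gap 0.0169 58.5
```

View pics/s5.png

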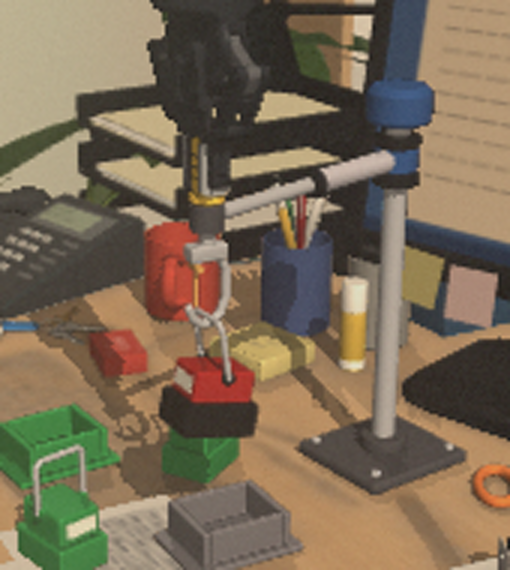

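The hook is at its top stop (Fz reversed), gate shut at crop (197,285), with the stamp hanging level at (208,395) above the empty dock. I relax, release, retreat and check.

```bash
python3 - <<'E'
from h import *
move_l([.4675,-.1165,.3153],feed=.02); sleep(.3); st('pre')
command_gripper(.05); st('open')
command_gripper(.085)
move_l([.4675,-.1165,.43],feed=.1); st()
m=[]
for k in range(4):
    sleep(.6); im,d=snap('side'); P=pts('side',d);X,Y,Z=P[...,0],P[...,1],P[...,2]
    q=P[(d>0)&(abs(X-.475)<.05)&(abs(Y+.117)<.05)&(Z>.09)&(Z<.16)]; b=P[(d>0)&(abs(X-.47)<.03)&(abs(Y+.117)<.03)&(Z>.28)&(Z<.36)]
    print(q.mean(0).round(4),q[:,2].min().round(4),'grip top',b[:,2].max().round(4))
cv2.imwrite('pics/s6.png',cv2.resize(im[120:310,230:400],None,fx=3,fy=3,interpolation=cv2.INTER_CUBIC)[:,:,::-1]); st()
E
```

```text
pre 25.43 [ 0.4676 -0.1165  0.3154] F [ 0.55  0.32 -2.6 ] T [0.08 0.16 0.03] gap 0.0174 58.6
open 25.84 [ 0.4677 -0.1166  0.3156] F [0.32 0.7  0.1 ] T [-0.01  0.02 -0.  ] gap 0.0497 0.0
 27.58 [ 0.4672 -0.1165  0.4293] F [-0.14 -0.51 -0.35] T [-0.01 -0.01 -0.  ] gap 0.0846 0.0
[ 0.467  -0.1307  0.1341] 0.1034 grip top 0.3286
[ 0.4669 -0.1307  0.1341] 0.1029 grip top 0.328
[ 0.467  -0.1308  0.134 ] 0.1032 grip top 0.328
[ 0.4669 -0.1307  0.134 ] 0.1034 grip top 0.3283
 30.18 [ 0.4675 -0.1165  0.43  ] F [ 0.41 -0.29 -0.79] T [0.01 0.03 0.  ] gap 0.0848 0.0
```

View pics/s6.png

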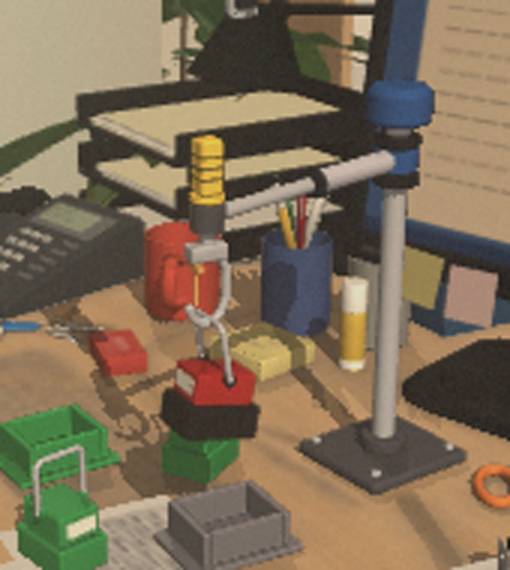

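The gripper is away, the grip's top is back at 0.328 m (fully home), the stamp hangs still, and the gate is shut.

```bash
python3 -c "
from rig import *
print(finish_job())"
```

```text
the job is handed in; nothing more can be done
None
```

The job is handed in at about 30 s: the stamp hangs still from the hook, fully home with its gate shut, clear of the dock and let go. The force stop during the push-in didn't work because of a script error, so the peak push on the bail wasn't recorded; I read only about 1–2 N at the end of that push, and the bar had moved about 3.5 mm.

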